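Gauge the worn washer foot

TASK

One of the four rubber washer feet has worn shorter than the rest: pick it out and set it flat in the shallow steel dish, marked face up, and let go of it. Then take the hardness gauge from its leaning stand, hold it upright with its tip inside the ring moulded at the centre of that foot's top, and press gently until the sprung plunger is about halfway in. Finish still holding it there, in the gripper, with a steady light push, and leave the other feet and everything else on the ledge where they are.

Things in the scene. Friction and masses are not known exactly. Their poses are not given: they have to be found in the camera images.
- foot_worn: The worn foot: a black rubber cylinder 40 mm across and only 22 mm tall (its three neighbours are 34 mm tall), loose, about 30 g, standing on the ledge. Origin at the centre of its underside, z up.
- foot_worn_spot (a point): The marked spot: centre of the worn foot's top face (22 mm above its underside), inside a thin raised moulded ring 17 mm across.
- foot_a: A good foot: same rubber cylinder, 40 mm across, 34 mm tall, loose. Origin at the centre of its underside. Leave it where it is.
- foot_b: A good foot like foot_a.
- foot_c: A good foot like foot_a.
- dish: Shallow round steel dish fixed to the ledge: 70 mm outside, 60 mm inside diameter, flat inner floor 4 mm above the ledge, rim 8 mm above the ledge. Origin at the centre of its underside (ledge height), z up.
- stand: Black gauge stand fixed to the ledge: a base plate 110 x 80 x 8 mm with a square tube, 40 mm outside and 26 mm bore, leaning 20 degrees from vertical with its mouth towards the stand's -x. The middle of the tube's mouth lies on the stand's own z axis, 75 mm above the ledge; the bore is 68 mm deep. Origin on the ledge straight under the mouth's middle; z up.
- gauge: Hardness gauge, loose, about 170 g, leaning in the stand with its shoulder on the tube's mouth; draw it out over 60 mm along its z. Origin: shoulder, centre of the underside of the square aluminium head 34 x 34 x 68 mm; z runs up the gauge. Small dial on the +x face, grip the clear y faces. Below the head: steel nose 22 mm across to z = -40 mm, free plunger tip at -58 mm.
- plunger (a joint): Travel of the gauge's sprung plunger (7 mm thick) into the nose, m: 0 free, 0.012 fully in (halfway: 0.006). Spring 250 N/m with about 0.5 N preload, so about 2 N at halfway.
- gauge_tip (a point): Rounded tip end of the plunger, on the gauge's axis; it moves with the plunger.
- canister: Bystander: frosted acrylic canister with a hinged white lid, 98 mm across, 142 mm tall. Origin at the centre of its underside.
- funnel: Bystander: blue plastic funnel standing mouth down, 110 mm across, 105 mm tall. Origin at the centre of its underside.
- bowl: Bystander: white ceramic bowl, 116 mm across, 45 mm tall. Origin at the centre of its underside.
- peg_ring: Bystander: steel ring lying flat with wooden clothes pegs on it, about 172 mm across, 8 mm thick. Origin at its centre on the ledge.
Things that resemble listed ones, but are neither listed nor needed, are in the scene too. Leave any orange or white look-alike of the foot_worn alone.

How it is judged:
By the outcome, as a careful person would: the job done as asked, in the order asked, and still so for the second after the job is handed in, while the arm keeps its last pose, push and grip.
It also fails if it takes over 58 s, if anything falls off the work surface, if the arm or the gripper's body presses on something with over 40 N, if the wrist force passes 120 N, or if a joint passes its speed limit or range.

ROBOT

A 6-joint arm with a two-finger parallel gripper is mounted at the origin on the work surface. World frame = base frame: x ahead of the robot, y to its left, z up, the work surface at z = 0. Lengths are in m, angles in degrees, forces in N, time in s.
With the tool pointing down it reaches from about 0.4 to 0.825 m from the base axis. Payload 7 kg.
Tool frame: the origin (TCP) lies at the very end of the fingers, on their centre line; the grasp point (between the pads) lies 19 mm behind it (ctrl.tcp_to_grasp is the distance from the TCP to the grasp point, in m); z points along the fingers, y is the direction in which the jaws open and shut (so a half turn about z gives the same grasp; the last joint's range is limited). The gripper opens to 88 mm and grips with 3 to 60 N. Pads are 19 mm wide; open, the fingers measure 130 mm over their backs; the gripper's body (78 mm by 193 mm) begins 47 mm behind the grasp point.
Start: joints at [86.58, 20.546, 0.682, 0, -70.136, -16.507], TCP at [0.23, 0.635, 0.227] pointing down, gripper open.
Joint ranges: [-176.03, 176.03], [-82.01, 121.73], [-58.28, 71.71], [-173.87, 95.51], [-174.79, -0.11], [-173.66, 173.66]. Speed limits (degrees/s): [136.94, 136.94, 172.46, 180, 180, 180].

INTERFACE

Orientations are given as [roll, pitch, yaw] about the fixed x, y, z axes, in that order (R = Rz(yaw) Ry(pitch) Rx(roll)).
In Python, from plant import ctrl gives the robot as it stands.
- The arm moves only by the tool jog_arm, never from a script. Its argument "commands" is a list of rows, each an object of numbers: "x", "y", "z": the shift along the tool's x, y, z in cm; "roll": the turn about the tool's z in rad. In form: [{"x": .., "y": .., "z": .., "roll": ..}, ...]. A call has 1 to 12 rows; each row shifts and turns the commanded pose from where the row before left it, along the tool's axes as they then stand; what a row does not reach is not made up. A row lasts 1/10 s, in which the tool goes at most 50 mm and 8.59 degrees, less where a joint would pass 70% of its speed; a pose out of reach is approached as far as the arm can. A call is refused whole if a number of a shift passes 5 or a number of a turn 0.15, either way. A call with a gripper value outside its range is refused whole. "gripper" is the finger opening in cm, from 0 to 8.76, set as the call begins (left out, the last holds). The fingers move at their own pace and stop on an object; the grip force is fixed at half the most. Time passes only in rows, so rows that do not move let the fingers close. It gives the time, the measured TCP pose, the force and the opening at its end, in the units of the state.
- ctrl.get_obs(): the state, without advancing time (a new reading comes with each control period).
- ctrl.snapshot(name): name is "scene" or "top"; returns a dict with "image" (480x640x3 uint8, red, green, blue), "mtx" (3x3 intrinsics, pixels), "position" and "orientation" of the camera in the world. Camera axes: x right, y up, looking along -z (the intrinsics and any distortion apply to the point x, -y, -z); pixel columns grow to the right and rows downward; lengths in m; the calibration is good to about 2 mm. A picture is of the moment at which its call begins. There is no depth.
- ctrl.close_job(): hands the job in, once; it reports no verdict.
Trained networks look in the newest picture that a camera, given by its name, has taken for a name from the list of things; names that differ only in an ending like _2 or _b are one class to them, and where a whole thing is asked for, a point or a joint stands for the part that bears it (a point fixed in the world has none). Each returns a list of dicts, best first, with "confidence" (0 to 1); they miss things now and then, are a little off and sometimes report something else, mostly with a low value. They report only what shows in the picture. A call takes as long as a camera call. They do not tell look-alikes from the thing itself.
- ctrl.search_frame(camera, query): "position" ([column, row] as shares, 0 to 1, of the picture: columns of its width, rows of its height, amid what is visible of it).
- ctrl.regions_of(camera, query): "mask" (480x640 bool, what is visible of it) and "position" ([column, row] as shares, 0 to 1, of the picture: columns of its width, rows of its height, amid what is visible of it).
The state is a dict: "clock": time; "joint_pos": joint angles; "qvel": joint speeds; "tau": joint torques, N m; "tool_pos": TCP position; "orientation": TCP orientation; "force": force on the tool from outside, world axes, zero at the start; "moment": the same for the moment, N m; "opening": finger opening in m.
Only numpy, scipy, OpenCV 4.12 (cv2) and the standard library are available. Lean on these libraries where they do the work, as an engineer would, in place of code of your own. Each camera call takes 0.05 s, during which the arm holds its last target.

## Working session

There is one attempt and no reset: what is moved stays moved. The work goes in short steps, Python scripts to look and compute and a tool call to move; the robot and the scene stay as the last step left them, time stands still between calls to the robot, and variables do not carry over. Pictures are saved under pics/ and viewed, and the job is handed in when it is done.

Besides the shell and the picture viewer there is one more tool, called as name(argument=value, ...) on one line, values as JSON. jog_arm: Moves the arm, as the interface text tells. Its arguments: {"type":"object","properties":{"commands":{"type":"array"},"gripper":{"type":"number"}},"required":["commands"]}

```bash
ls; mkdir -p pics; cat > look.py <<'E'
from plant import ctrl
import cv2,sys
for c in ("scene","top"):
    s=ctrl.snapshot(c)
    cv2.imwrite(f"pics/{sys.argv[1]}_{c}.png",cv2.cvtColor(s["image"],cv2.COLOR_RGB2BGR))
    print(c,{k:(v.tolist() if hasattr(v,'tolist') else v) for k,v in s.items() if k!="image"})
print(ctrl.get_obs())
E
python3 look.py a
```

```text
pics
scene {'mtx': [[474.60262782601865, 0.0, 323.4695157907406], [0.0, 474.60262782601865, 238.93453614091553], [0.0, 0.0, 1.0]], 'position': [1.1277600132859162, 0.6792708232798943, 0.6099488687749811], 'orientation': [58.56982057296897, -0.9083253956066654, 140.8380056531665]}
top {'mtx': [[494.07321890619426, 0.0, 323.1462787897969], [0.0, 494.07321890619426, 233.41966063272207], [0.0, 0.0, 1.0]], 'position': [0.37046018662608554, -0.01519530920106504, 1.1712286657505717], 'orientation': [11.433347622592361, 0.4575850453153368, -91.2657344932998]}
{'clock': 0.1, 'joint_pos': array([ 8.65791288e+01,  2.05878375e+01,  6.40103425e-01, -1.71721147e-02,
       -7.01347597e+01, -1.65075052e+01]), 'qvel': array([ 0.03961767, -0.09522463,  0.08653161,  0.06859819,  0.02539881,
       -0.00752044]), 'tau': array([-1.31712888e-03, -5.84164810e+01,  2.93750006e+01,  7.01553270e+00,
        1.01078750e-02, -5.72300632e-05]), 'tool_pos': array([0.22994466, 0.63417966, 0.22572063]), 'orientation': array([ 1.79916319e+02, -7.96355934e-03, -1.99342174e+01]), 'force': array([-0.36230909,  1.63754481, -0.08405925]), 'moment': array([-0.03145893,  0.03152096, -0.00195167]), 'opening': 0.08766172669694242}
```

View pics/a_scene.png

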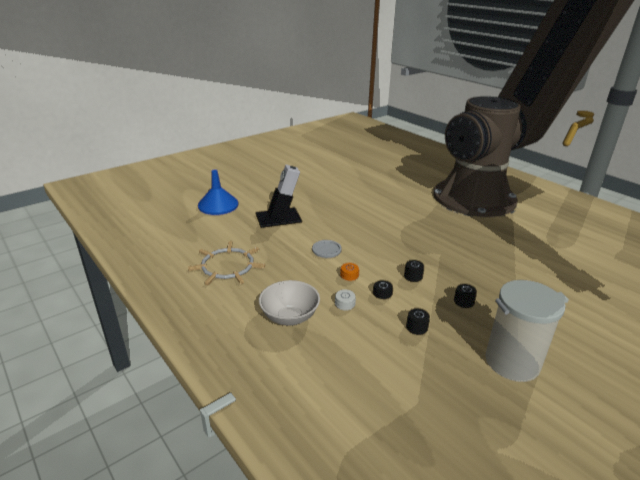

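View pics/a_top.png

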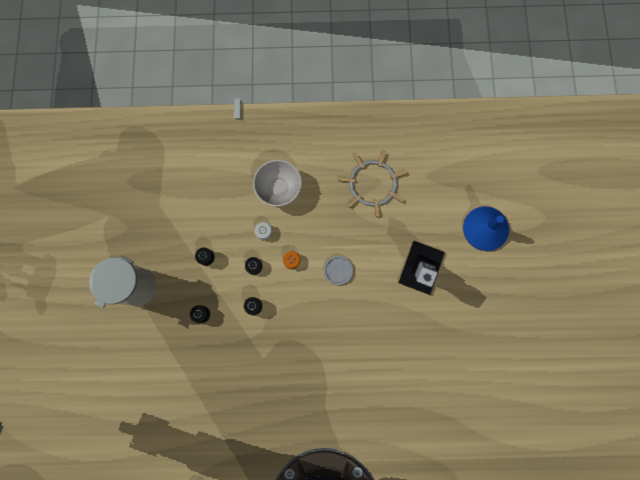

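```bash
cat > vis.py <<'E'
from plant import ctrl
import numpy as np,cv2
from scipy.spatial.transform import Rotation as R
def cam(s):
    return np.array(s["mtx"]),np.array(s["position"]),R.from_euler('xyz',s["orientation"],degrees=True).as_matrix()
def ray(s,px):
    K,p,M=cam(s); d=np.array([(px[0]-K[0,2])/K[0,0],-(px[1]-K[1,2])/K[1,1],-1.]); return p,M@d
def onz(s,px,z):
    p,d=ray(s,px); return p+d*(z-p[2])/d[2]
def proj(s,P):
    K,p,M=cam(s); c=(np.atleast_2d(P)-p)@M; return np.c_[K[0,0]*c[:,0]/-c[:,2]+K[0,2],-K[1,1]*c[:,1]/-c[:,2]+K[1,2]]
E
cat > det.py <<'E'
from vis import *
for c in ("scene","top"):
    s=ctrl.snapshot(c)
    for q in ("foot_worn","foot_a","dish","stand","gauge","gauge_tip","foot_worn_spot"):
        r=ctrl.regions_of(c,q)
        for d in r[:7]:
            px=np.array(d["position"])*[640,480]; ys,xs=np.nonzero(d["mask"])
            print(c,q,round(d["confidence"],2),px.round(1),(xs.min(),xs.max(),ys.min(),ys.max(),len(xs)) if len(xs) else None,onz(s,px,0.03).round(3))
E
python3 det.py
```

```text
scene foot_worn 0.71 [348.2 269.5] (np.int64(340), np.int64(358), np.int64(262), np.int64(279), 285) [0.558 0.078 0.03 ]
scene foot_worn 0.63 [380.5 291.2] (np.int64(373), np.int64(392), np.int64(280), np.int64(297), 302) [0.557 0.173 0.03 ]
scene foot_worn 0.56 [345.8 299.7] (np.int64(335), np.int64(355), np.int64(289), np.int64(309), 355) [0.63  0.151 0.03 ]
scene foot_a 0.92 [466.8 294.6] (np.int64(453), np.int64(476), np.int64(283), np.int64(307), 492) [0.43  0.287 0.03 ]
scene foot_a 0.87 [412.1 268.7] (np.int64(404), np.int64(422), np.int64(260), np.int64(281), 356) [0.448 0.16  0.03 ]
scene foot_a 0.78 [418.3 319. ] (np.int64(406), np.int64(429), np.int64(307), np.int64(335), 553) [0.562 0.276 0.03 ]
scene dish 0.86 [328.8 247.8] (np.int64(312), np.int64(341), np.int64(240), np.int64(256), 400) [ 0.536 -0.013  0.03 ]
scene stand 0.95 [279.2 211.3] (np.int64(256), np.int64(301), np.int64(188), np.int64(227), 1091) [ 0.525 -0.227  0.03 ]
scene gauge 0.91 [290.  180.1] (np.int64(279), np.int64(299), np.int64(165), np.int64(194), 471) [ 0.39  -0.367  0.03 ]
scene gauge_tip 0.33 [4
[... 1317 characters left out ...]
5 273.3] (np.int64(416), np.int64(437), np.int64(262), np.int64(285), 375) [ 0.502 -0.248  0.03 ]
top gauge 0.72 [249.8 307.2] (np.int64(244), np.int64(262), np.int64(297), np.int64(314), 271) [0.433 0.161 0.03 ]
top gauge 0.49 [277.7 181. ] (np.int64(254), np.int64(301), np.int64(160), np.int64(206), 1774) [0.733 0.095 0.03 ]
top foot_worn_spot 0.82 [262.  231.7] (np.int64(255), np.int64(271), np.int64(223), np.int64(239), 220) [0.609 0.133 0.03 ]
top foot_worn_spot 0.78 [251.8 266.1] (np.int64(244), np.int64(262), np.int64(256), np.int64(274), 278) [0.528 0.157 0.03 ]
top foot_worn_spot 0.61 [291.7 256. ] (np.int64(283), np.int64(300), np.int64(251), np.int64(268), 245) [0.549 0.063 0.03 ]
```

```bash
python3 - <<'E'
import cv2,numpy as np
a=cv2.imread('pics/a_scene.png');b=cv2.imread('pics/a_top.png')
f=lambda im,x0,y0,x1,y1,k:cv2.resize(im[y0:y1,x0:x1],None,fx=k,fy=k,interpolation=cv2.INTER_CUBIC)
L=f(a,330,250,480,340,5);cv2.imwrite('pics/c1.png',L)
cv2.imwrite('pics/c2.png',f(b,185,220,360,330,4))
cv2.imwrite('pics/c3.png',np.hstack([f(a,250,160,308,232,6),f(b,392,235,450,307,6)]))
E
```

```text
(no output)
```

View pics/c1.png

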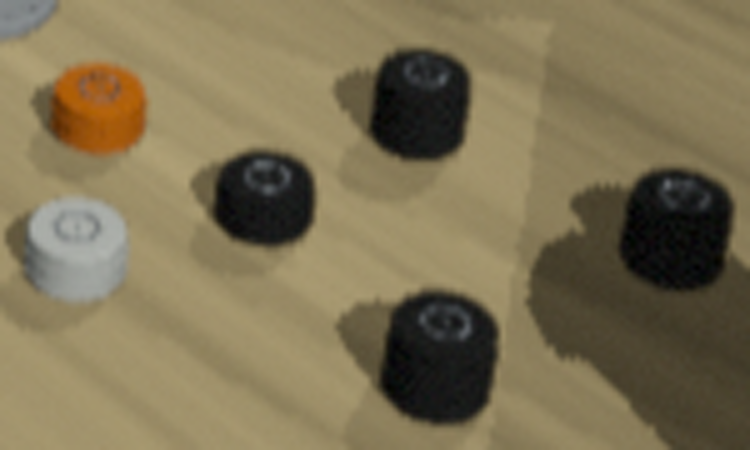

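View pics/c2.png

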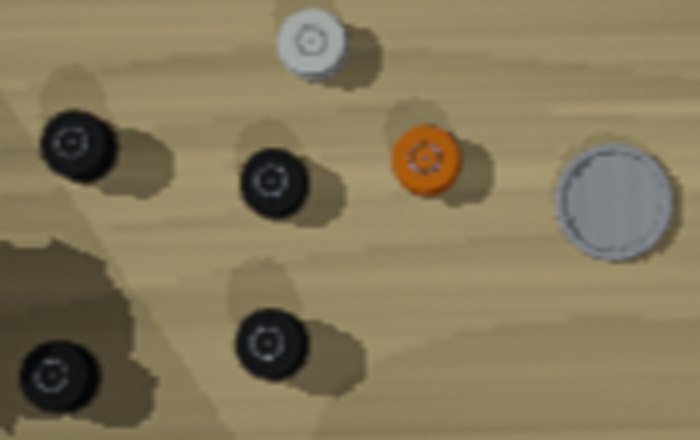

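View pics/c3.png

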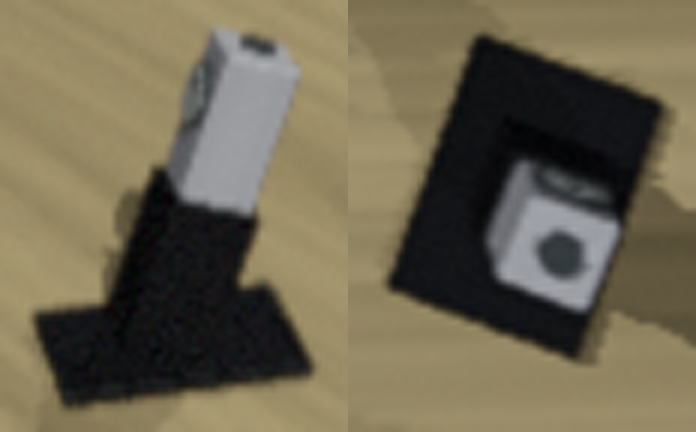

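```bash
cat > fit.py <<'E'
from vis import *
from scipy.optimize import minimize
def cyl(x,y,z0,z1,r,n=48):
    t=np.linspace(0,2*np.pi,n,endpoint=False); c=np.c_[x+r*np.cos(t),y+r*np.sin(t)]
    return np.r_[np.c_[c,np.full(n,z0)],np.c_[c,np.full(n,z1)]]
def hullmask(s,P,k=4,roi=None):
    h=cv2.convexHull(proj(s,P).astype(np.float32))
    m=np.zeros((480,640),np.uint8); cv2.fillPoly(m,[np.round(h*16).astype(np.int32)],255,cv2.LINE_AA,4); return m/255.
def cent(m):
    ys,xs=np.nonzero(m>0.01); w=m[ys,xs]; return np.array([(xs*w).sum(),(ys*w).sum()])/w.sum(),w.sum()
def box(R0,o,lo,hi):
    c=np.array([[a,b,d] for a in(lo[0],hi[0]) for b in(lo[1],hi[1]) for d in(lo[2],hi[2])]); return o+c@R0.T
def stand_gauge(p):
    x,y,yaw=p[:3]; S=R.from_euler('z',yaw).as_matrix(); G=S@R.from_euler('y',-20,degrees=True).as_matrix()
    return box(G,np.array([x,y,.075]),(-.017,-.017,0),(.017,.017,.068)),S,G
E
cat > f1.py <<'E'
from fit import *
S={c:ctrl.snapshot(c) for c in("scene","top")}
g0={c:S[c]["image"].astype(int).max(2) for c in S}
def blob(c,xy,z,thr):
    m=(g0[c]<thr).astype(np.uint8); n,l,st,ce=cv2.connectedComponentsWithStats(m,connectivity=4)
    px=proj(S[c],[[*xy,z]])[0].round().astype(int); r=l[px[1]-3:px[1]+4,px[0]-3:px[0]+4]; r=r[r>0]
    return (l==np.bincount(r).argmax())
for nm,xy,h in (("worn",(.54,.16),.022),("a",(.437,.157),.034),("c",(.556,.268),.034)):
  res={}
  for c in S:
    m=blob(c,xy,h/2,60); cm,a=cent(m.astype(float))
    f=lambda p:np.sum((cent(hullmask(S[c],cyl(*p,0,h,.02)))[0]-cm)**2)
    r=minimize(f,xy,method='Nelder-Mead',options=dict(xatol=1e-5,fatol=1e-5)); print(nm,c,r.x.round(4),r.fun,a,cent(hullmask(S[c],cyl(*r.x,0,h,.02)))[1])
for c in S:
    ctrl.snapshot(c); m=ctrl.regions_of(c,"dish")[0]["mask"]; cm,a=cent(m.astype(float))
    f=lambda p:np.sum((cent(hullmask(S[c],cyl(*p,0,.008,.035)))[0]-cm)**2)
    r=minimize(f,(.52,-.03),method='Nelder-Mead'); print("dish",c,r.x.round(4),a,cent(hullmask(S[c],cyl(*r.x,0,.008,.035)))[1])
# gauge: silhouettes of head, both cams; per cam mask
M={}
for c in S:
    ctrl.snapshot(c); m=ctrl.regions_of(c,"gauge")[0]["mask"]; 
    M[c]=m
def cost(p,cs=("scene","top")):
    P,_,_=stand_gauge(p); return sum(np.abs(hullmask(S[c],P)-M[c]).sum()/M[c].sum() for c in cs)
for cs in(("scene","top"),("scene",),("top",)):
    best=min((minimize(cost,(.5,-.25,yw),args=(cs,),method='Nelder-Mead',options=dict(initial_simplex=np.array([(.5,-.25,yw),(.53,-.25,yw),(.5,-.22,yw),(.5,-.25,yw+.1)]))) for yw in(-.45,-.35,-.25)),key=lambda r:r.fun)
    print(cs,best.x.round(4),np.degrees(best.x[2]),best.fun)
    if len(cs)==2: p=best.x
P,_,_=stand_gauge(p)
for c in S:
    im=cv2.cvtColor(S[c]["image"],cv2.COLOR_RGB2BGR); k=8
    q=proj(S[c],P); x0,y0=(q.min(0)-22).astype(int); x1,y1=(q.max(0)+22).astype(int)
    im=cv2.resize(im[y0:y1,x0:x1],None,fx=k,fy=k)
    for i in range(8):
        for b in(1,2,4):
            if i&b==0: cv2.line(im,*[tuple(int(v) for v in ((q[j]-[x0,y0]+.5)*k)) for j in(i,i|b)],(0,0,255),1)
    cv2.imwrite(f"pics/g_{c}.png",im)
E
python3 f1.py
```

```text
worn scene [0.532  0.1553] 0.000322833241084623 271.0 388.8274509803922
worn top [0.5316 0.1555] 0.0005429814758835999 222.0 286.5921568627451
a scene [0.4368 0.155 ] 8.644923021471617e-05 345.0 445.6392156862745
a top [0.437  0.1548] 0.00024906440495769467 235.0 311.36470588235295
c scene [0.5558 0.27  ] 6.791905143982969e-05 467.0 600.3215686274509
c top [0.5553 0.2699] 3.140041494356237e-05 260.0 334.1607843137255
dish scene [ 0.515 -0.048] 426.0 495.2196078431373
dish top [ 0.5176 -0.0448] 687.0 754.9176470588235
('scene', 'top') [ 0.5028 -0.2373 -0.4293] -24.598607878122376 0.331659296258903
('scene',) [ 0.4994 -0.2419 -0.5127] -29.377987554526626 0.11291051399983862
('top',) [ 0.5025 -0.2377 -0.4795] -27.470856936253846 0.1813911472448058
```

View pics/g_scene.png

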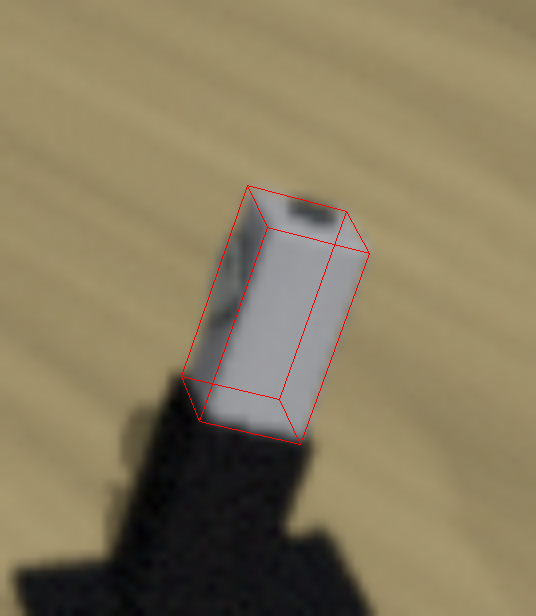

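View pics/g_top.png

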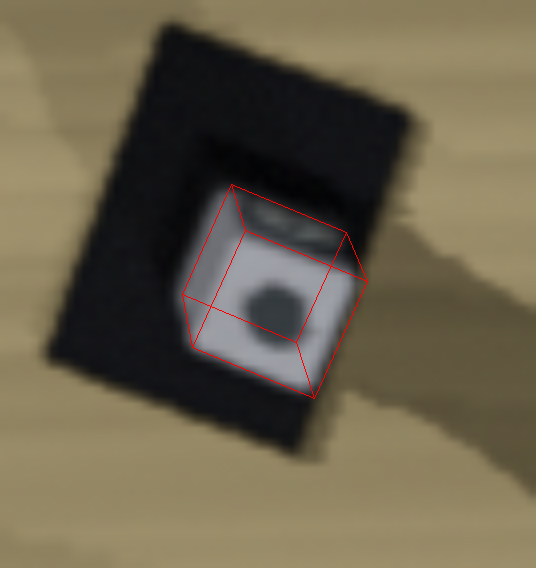

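```bash
cat > f2.py <<'E'
from fit import *
S={c:ctrl.snapshot(c) for c in("scene","top")}
q=[onz(S["top"],p,.008) for p in((414.3,241.2),(444,252.2),(432.7,294.7),(399,283))]
q=np.array(q);print(q.round(4)); e=np.roll(q,-1,0)-q; print(np.linalg.norm(e,axis=1).round(4),np.degrees(np.arctan2(e[:,1],e[:,0])).round(1))
# plate fit by dark mask, minAreaRect in metric
g=S["top"]["image"].max(2); m=(g<45).astype(np.uint8); n,l,st,ce=cv2.connectedComponentsWithStats(m)
mm=l==l[250,416]; ys,xs=np.nonzero(mm); W=np.array([onz(S["top"],p,.008)[:2] for p in zip(xs,ys)]).astype(np.float32)
print(cv2.minAreaRect(W*1000))
# dish ellipse: edges of dish in top
r=ctrl.regions_of("top","dish")[0]["mask"]
im=S["top"]["image"].astype(float); 
# grey (low saturation) segmentation
sub=im[245:297,310:368]; sat=(sub.max(2)-sub.min(2))/sub.max(2); mk=(sat<.2).astype(np.uint8)
n,l,st,ce=cv2.connectedComponentsWithStats(mk); i=1+st[1:,4].argmax(); k=l==i; ys,xs=np.nonzero(k); print("dish top px",xs.mean()+310,ys.mean()+245,k.sum(), onz(S["top"],(xs.mean()+310,ys.mean()+245),.005).round(4), xs.min()+310,xs.max()+310,ys.min()+245,ys.max()+245)
im=S["scene"]["image"].astype(float); sub=im[235:262,305:350]; sat=(sub.max(2)-sub.min(2))/sub.max(2); mk=(sat<.2).astype(np.uint8)
n,l,st,ce=cv2.connectedComponentsWithStats(mk); i=1+st[1:,4].argmax(); k=l==i; ys,xs=np.nonzero(k); print("dish scene px",xs.mean()+305,ys.mean()+235,k.sum(), onz(S["scene"],(xs.mean()+305,ys.mean()+235),.005).round(4))
for c,z in(("top",.004),):
    pass
E
python3 f2.py
```

```text
[[ 0.5817 -0.2286  0.008 ]
 [ 0.5535 -0.2975  0.008 ]
 [ 0.4536 -0.2641  0.008 ]
 [ 0.4827 -0.1868  0.008 ]]
[0.0745 0.1054 0.0826 0.1075] [-112.3  161.5   69.3  -22.9]
((519.4371337890625, -241.350830078125), (76.84183502197266, 107.3263168334961), 67.40322875976562)
dish top px 338.0014367816092 270.01005747126436 696 [ 0.5171 -0.0444  0.005 ] 323 353 256 284
dish scene px 326.4109589041096 248.4337899543379 438 [ 0.5168 -0.0446  0.005 ]
```

```bash
cat > f3.py <<'E'
from fit import *
S={c:ctrl.snapshot(c) for c in("scene","top")}
# bright low-sat mask near gauge, using closing
def seg(c):
    im=S[c]["image"].astype(float); m=ctrl.regions_of(c,"gauge")[0]["mask"]
    roi=cv2.dilate(m.astype(np.uint8),np.ones((15,15)))>0
    sat=(im.max(2)-im.min(2))/im.max(2); k=(sat<.2)&(im.max(2)>75)&roi
    n,l,st,ce=cv2.connectedComponentsWithStats(k.astype(np.uint8)); k=l==1+st[1:,4].argmax()
    cnt=np.argwhere(k)[:,::-1].astype(np.int32); h=cv2.convexHull(cnt); o=np.zeros((480,640),np.uint8); cv2.fillConvexPoly(o,h,1); print(c,k.sum(),o.sum()); return o>0
M={c:seg(c) for c in S}
def hm(s,P):
    h=cv2.convexHull(proj(s,P).astype(np.float32)).reshape(-1,2)
    q=h.min(0)-6; q=np.floor(q); w=(np.ceil(h.max(0)+6)-q).astype(int)
    k=8; a=np.zeros((w[1]*k,w[0]*k),np.uint8); cv2.fillConvexPoly(a,np.round((h-q+.5)*k).astype(np.int32),255)
    a=cv2.resize(a,(w[0],w[1]),interpolation=cv2.INTER_AREA)/255.; o=np.zeros((480,640)); o[int(q[1]):int(q[1])+w[1],int(q[0]):int(q[0])+w[0]]=a; return o
for cs in(("scene","top"),("scene",),("top",)):
  for yw in (-18,-20,-22,-24,-26):
    f=lambda p:sum(np.abs(hm(S[c],stand_gauge((*p,np.radians(yw)))[0])-M[c]).sum()/M[c].sum() for c in cs)
    r=minimize(f,(.503,-.237),method='Nelder-Mead',options=dict(initial_simplex=[(.503,-.237),(.513,-.237),(.503,-.227)])); print(cs,yw,r.x.round(4),round(r.fun,3))
E
python3 f3.py
```

```text
Traceback (most recent call last):
  File "f3.py", line 10, in <module>
    M={c:seg(c) for c in S}
         ~~~^^^
  File "f3.py", line 5, in seg
    im=S[c]["image"].astype(float); m=ctrl.regions_of(c,"gauge")[0]["mask"]
                                      ~~~~~~~~~~~~~~~~~~~~~~~~~~^^^
IndexError: list index out of range
```

```bash
python3 - <<'E'
t=open('f3.py').read()
t=t.replace('m=ctrl.regions_of(c,"gauge")[0]["mask"]','').replace("roi=cv2.dilate(m.astype(np.uint8),np.ones((15,15)))>0","roi=np.zeros((480,640),bool); roi[(slice(158,202) if c=='scene' else slice(255,292)),(slice(272,308) if c=='scene' else slice(408,442))]=1")
open('f3.py','w').write(t)
E
python3 f3.py
```

```text
scene 457 504
top 307 376
('scene', 'top') -18 [ 0.5032 -0.2341] 0.239
('scene', 'top') -20 [ 0.503  -0.2343] 0.233
('scene', 'top') -22 [ 0.5027 -0.2348] 0.23
('scene', 'top') -24 [ 0.5023 -0.2354] 0.236
('scene', 'top') -26 [ 0.5023 -0.2354] 0.253
('scene',) -18 [ 0.5011 -0.2377] 0.061
('scene',) -20 [ 0.5008 -0.2382] 0.06
('scene',) -22 [ 0.501  -0.2383] 0.062
('scene',) -24 [ 0.5007 -0.2384] 0.067
('scene',) -26 [ 0.5001 -0.239 ] 0.074
('top',) -18 [ 0.5023 -0.2335] 0.142
('top',) -20 [ 0.5021 -0.234 ] 0.138
('top',) -22 [ 0.5021 -0.2342] 0.135
('top',) -24 [ 0.5019 -0.2346] 0.143
('top',) -26 [ 0.5019 -0.235 ] 0.153f3.py:7: RuntimeWarning: invalid value encountered in divide
  sat=(im.max(2)-im.min(2))/im.max(2); k=(sat<.2)&(im.max(2)>75)&roi
```

jog_arm(commands=[{"x": 1.73,"y": 1.3},{"x": 3.0,"y": 2.3},{"x": 3.5,"y": 2.7},{"x": 4.0,"y": 3.0},{"x": 4.0,"y": 3.0},{"x": 4.0,"y": 3.0},{"x": 4.0,"y": 3.0},{"x": 4.0,"y": 3.0},{"x": 4.0,"y": 3.0},{"x": 4.0,"y": 3.0},{"x": 3.5,"y": 2.7},{"x": 3.0,"y": 2.4}], gripper=6.0)

```text
validation failed for argument at $.co...
```

jog_arm(commands=[{"x": 1.5,"y": 1.2},{"roll": 0.026},{"z": 2},{"z": 2},{}])

```text
validation failed for argument at $.co...
```

jog_arm(commands=[{"x": 1.73,"y": 1.3,"z": 0,"roll": 0},{"x": 3.0,"y": 2.3,"z": 0,"roll": 0},{"x": 3.5,"y": 2.7,"z": 0,"roll": 0},{"x": 4.0,"y": 3.0,"z": 0,"roll": 0},{"x": 4.0,"y": 3.0,"z": 0,"roll": 0},{"x": 4.0,"y": 3.0,"z": 0,"roll": 0},{"x": 4.0,"y": 3.0,"z": 0,"roll": 0},{"x": 4.0,"y": 3.0,"z": 0,"roll": 0},{"x": 4.0,"y": 3.0,"z": 0,"roll": 0},{"x": 4.0,"y": 3.0,"z": 0,"roll": 0},{"x": 3.5,"y": 2.7,"z": 0,"roll": 0},{"x": 3.0,"y": 2.4,"z": 0,"roll": 0}], gripper=6.0)

```text
clock: 3.0
tool_pos: [0.5223, 0.1823, 0.2269]
orientation: [-180.0, -0.0, -20.0]
force: [-0.3, 0.7, 0.1]
opening: 0.0604
```

jog_arm(commands=[{"x": 1.5,"y": 1.2,"z": 0,"roll": 0},{"x": 0,"y": 0,"z": 0,"roll": 0.026},{"x": 0,"y": 0,"z": 2,"roll": 0},{"x": 0,"y": 0,"z": 2,"roll": 0},{"x": 0,"y": 0,"z": 0,"roll": 0},{"x": 0,"y": 0,"z": 0,"roll": 0}])

```text
clock: 3.6
tool_pos: [0.5313, 0.1684, 0.187]
orientation: [180.0, -0.0, -21.4]
force: [0.6, -0.2, 1.0]
opening: 0.0601
```

jog_arm(commands=[{"x": 0.54,"y": 1.18,"z": 1,"roll": 0},{"x": 0,"y": 0,"z": 3,"roll": 0},{"x": 0,"y": 0,"z": 4,"roll": 0},{"x": 0,"y": 0,"z": 3,"roll": 0},{"x": 0,"y": 0,"z": 2,"roll": 0},{"x": 0,"y": 0,"z": 0,"roll": 0}])

```text
clock: 4.2
tool_pos: [0.5306, 0.1537, 0.0543]
orientation: [179.8, 0.2, -21.4]
force: [0.4, -0.5, -0.3]
opening: 0.06
```

```bash
python3 look.py b >/dev/null; python3 - <<'E'
import cv2,numpy as np
a=cv2.imread('pics/b_scene.png');b=cv2.imread('pics/b_top.png')
f=lambda im,x0,y0,x1,y1,k:cv2.resize(im[y0:y1,x0:x1],None,fx=k,fy=k,interpolation=cv2.INTER_CUBIC)
cv2.imwrite('pics/b2.png',np.hstack([f(a,330,210,430,310,4),f(b,205,205,305,305,4)]))
E
```

```text
(no output)
```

View pics/b2.png

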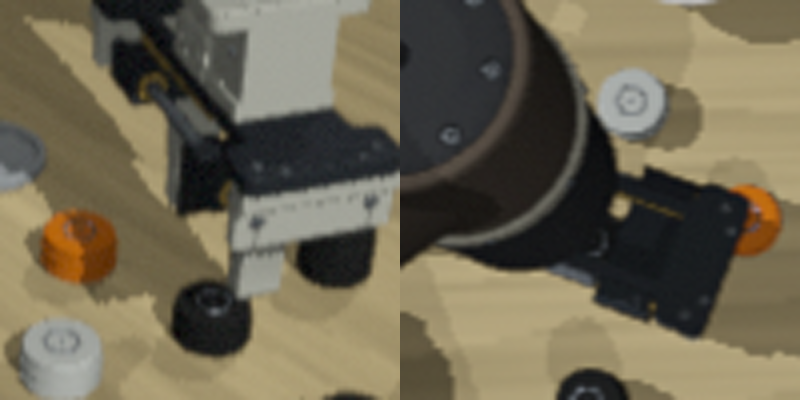

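```bash
python3 - <<'E'
from vis import *
s=ctrl.snapshot("scene"); o=ctrl.get_obs(); print(o["tool_pos"],o["opening"])
t=o["tool_pos"]; d=np.array([.365,.931,0])
for k in(.03,.05,-.03,-.05): print(k,((proj(s,t+d*k)-[330,210])*4).round())
E
```

```text
[0.53300913 0.15533457 0.05791849] 0.06008081858070719
0.03 [[240. 279.]]
0.05 [[257. 303.]]
-0.03 [[191. 213.]]
-0.05 [[176. 192.]]
```

jog_arm(commands=[{"x": 0,"y": 0,"z": 2,"roll": 0},{"x": 0,"y": 0,"z": 2,"roll": 0},{"x": 0,"y": 0,"z": 0.9,"roll": 0},{"x": 0,"y": 0,"z": 0,"roll": 0},{"x": 0,"y": 0,"z": 0,"roll": 0},{"x": 0,"y": 0,"z": 0,"roll": 0}])

```text
clock: 4.95
tool_pos: [0.5329, 0.1555, 0.0088]
orientation: [-179.9, -0.1, -21.4]
force: [0.2, -0.2, 0.2]
opening: 0.0598
```

jog_arm(commands=[{"x": 0,"y": 0,"z": 0,"roll": 0},{"x": 0,"y": 0,"z": 0,"roll": 0},{"x": 0,"y": 0,"z": 0,"roll": 0},{"x": 0,"y": 0,"z": 0,"roll": 0},{"x": 0,"y": 0,"z": 0,"roll": 0}], gripper=3.6)

```text
clock: 5.45
tool_pos: [0.5322, 0.1551, 0.0078]
orientation: [-180.0, -0.0, -21.4]
force: [-0.6, -0.5, 3.9]
opening: 0.0392
```

jog_arm(commands=[{"x": 0,"y": 0,"z": -1,"roll": 0},{"x": 0,"y": 0,"z": -2,"roll": 0},{"x": 0,"y": 0,"z": -2,"roll": 0},{"x": 0,"y": 0,"z": -2,"roll": 0},{"x": 0.8,"y": 2.2,"z": 0,"roll": 0},{"x": 1.0,"y": 3.5,"z": 0,"roll": 0},{"x": 1.2,"y": 4,"z": 0,"roll": 0},{"x": 1.0,"y": 4,"z": 0,"roll": 0},{"x": 1.0,"y": 3.5,"z": 0,"roll": 0},{"x": 0.86,"y": 2.0,"z": 0,"roll": 0},{"x": 0,"y": 0,"z": 0,"roll": 0},{"x": 0,"y": 0,"z": 0,"roll": 0}])

```text
clock: 6.65
tool_pos: [0.5166, -0.0456, 0.078]
orientation: [-180.0, -0.0, -21.5]
force: [-0.8, -0.2, 0.9]
opening: 0.0391
```

```bash
cat > crop.py <<'E'
import sys,cv2,numpy as np
from vis import *
# crop.py name x y z half
n=sys.argv[1];P=[float(v) for v in sys.argv[2:5]];h=int(sys.argv[5]);o=[]
for c in("scene","top"):
    s=ctrl.snapshot(c); q=proj(s,[P])[0].astype(int); im=cv2.cvtColor(s["image"],cv2.COLOR_RGB2BGR)
    x=min(max(q[0],h),640-h);y=min(max(q[1],h),480-h); o.append(cv2.resize(im[y-h:y+h,x-h:x+h],(400,400),interpolation=cv2.INTER_CUBIC)); print(c,x-h,y-h,400/(2*h))
cv2.imwrite(f"pics/{n}.png",np.hstack(o)); r=ctrl.get_obs(); print(r["clock"],r["tool_pos"],r["orientation"],r["opening"],r["force"])
E
python3 crop.py d 0.517 -0.0445 0.03 45
```

```text
scene 281 194 4.444444444444445
top 293 223 4.444444444444445
6.75 [ 0.51668965 -0.04469659  0.07785379] [-1.79986750e+02 -1.48546272e-02 -2.14023374e+01] 0.03935956144241033 [ 0.97723172  1.38903615 -1.15089028]
```

View pics/d.png

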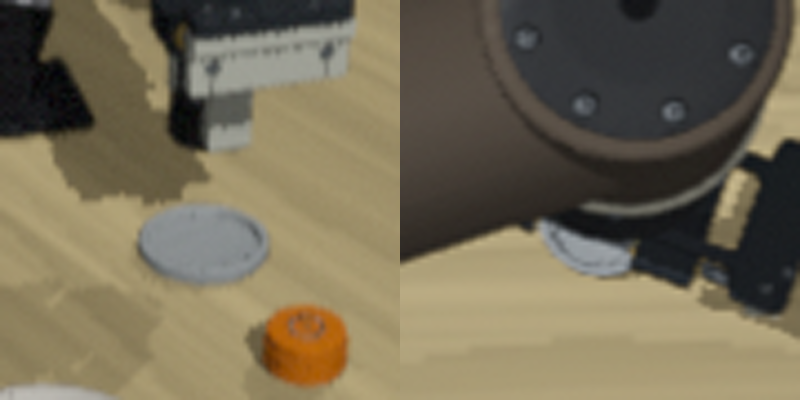

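jog_arm(commands=[{"x": 0,"y": 0,"z": 2,"roll": 0},{"x": 0,"y": 0,"z": 2,"roll": 0},{"x": 0,"y": 0,"z": 1.5,"roll": 0},{"x": 0,"y": 0,"z": 0.6,"roll": 0},{"x": 0,"y": 0,"z": 0.3,"roll": 0},{"x": 0,"y": 0,"z": 0.1,"roll": 0},{"x": 0,"y": 0,"z": 0,"roll": 0},{"x": 0,"y": 0,"z": 0,"roll": 0}])

```text
clock: 7.55
tool_pos: [0.517, -0.045, 0.0132]
orientation: [-180.0, -0.1, -21.4]
force: [-0.3, 0.4, 0.3]
opening: 0.0393
```

jog_arm(commands=[{"x": 0,"y": 0,"z": 0.1,"roll": 0},{"x": 0,"y": 0,"z": 0,"roll": 0},{"x": 0,"y": 0,"z": 0.05,"roll": 0},{"x": 0,"y": 0,"z": 0,"roll": 0},{"x": 0,"y": 0,"z": 0,"roll": 0}])

```text
clock: 8.05
tool_pos: [0.5167, -0.0452, 0.0118]
orientation: [-180.0, -0.0, -21.4]
force: [-2.2, 0.6, 7.0]
opening: 0.0392
```

jog_arm(commands=[{"x": 0,"y": 0,"z": 0,"roll": 0},{"x": 0,"y": 0,"z": 0,"roll": 0},{"x": 0,"y": 0,"z": 0,"roll": 0},{"x": 0,"y": 0,"z": 0,"roll": 0},{"x": 0,"y": 0,"z": -1,"roll": 0},{"x": 0,"y": 0,"z": -3,"roll": 0},{"x": 0,"y": 0,"z": -4,"roll": 0},{"x": 0,"y": 0,"z": -4,"roll": 0},{"x": 0,"y": 0,"z": -4,"roll": 0},{"x": 0,"y": 0,"z": -4,"roll": 0},{"x": 0,"y": 0,"z": 0,"roll": 0}], gripper=6.0)

```text
clock: 9.15
tool_pos: [0.5196, -0.045, 0.2179]
orientation: [-179.7, -0.5, -21.4]
force: [-0.2, 0.4, 0.4]
opening: 0.0601
```

```bash
python3 crop.py e 0.517 -0.0445 0.03 30
```

```text
scene 296 209 6.666666666666667
top 308 238 6.666666666666667
9.25 [ 0.51678588 -0.04501901  0.21260536] [-1.79883092e+02 -1.28779660e-01 -2.14254101e+01] 0.05998538096464688 [-0.36080297 -1.41144325 -1.04159818]
```

View pics/e.png

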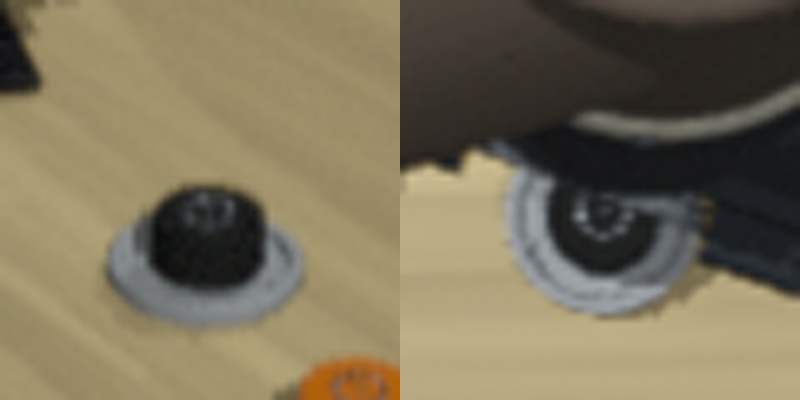

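jog_arm(commands=[{"x": 0.64,"y": 2.28,"z": 0,"roll": 0},{"x": 0.7,"y": 3,"z": 0,"roll": 0},{"x": 0.8,"y": 4,"z": 0,"roll": 0},{"x": 0.8,"y": 4,"z": 0,"roll": 0},{"x": 0.7,"y": 3,"z": 0,"roll": 0},{"x": 0.5,"y": 2,"z": 0,"roll": 0},{"x": 0,"y": 0,"z": 0,"roll": 0},{"x": 0,"y": 0,"z": 0,"roll": 0}])

```text
clock: 10.05
tool_pos: [0.4875, -0.2306, 0.2099]
orientation: [180.0, 0.1, -21.5]
force: [-0.3, 0.2, -0.7]
opening: 0.0599
```

```bash
python3 crop.py f 0.4886 -0.2303 0.12 40; cat > foot.py <<'E'
from fit import *
for c in("scene","top"):
    s=ctrl.snapshot(c); q=proj(s,[[.517,-.045,.015]])[0].astype(int); g=s["image"].max(2)
    m=(g<60).astype(np.uint8); n,l,st,ce=cv2.connectedComponentsWithStats(m,connectivity=4); i=l[q[1],q[0]]; print(c,st[i],ce[i])
    k=l==i; cm,a=cent(k.astype(float))
    f=lambda p:np.sum((cent(hullmask(s,cyl(*p,.004,.026,.02)))[0]-cm)**2)
    r=minimize(f,(.517,-.045),method='Nelder-Mead',options=dict(xatol=1e-5,fatol=1e-5)); print(r.x.round(4),a,cent(hullmask(s,cyl(*r.x,.004,.026,.02)))[1])
E
python3 foot.py
```

```text
scene 249 135 5.0
top 386 234 5.0
10.15 [ 0.48807183 -0.22982997  0.21043901] [ 1.79992517e+02  6.81816407e-02 -2.13971612e+01] 0.06000831593408617 [-0.66126101  0.20367123 -0.10454737]
scene [318 238  18  14 201] [326.41791045 244.83084577]
[ 0.5169 -0.0448] 201.0 289.3764705882353
top [     0      0    640    480 292996] [314.34921296 236.93920054]
[0.5963 0.01  ] 292996.0 282.91764705882355
```

View pics/f.png

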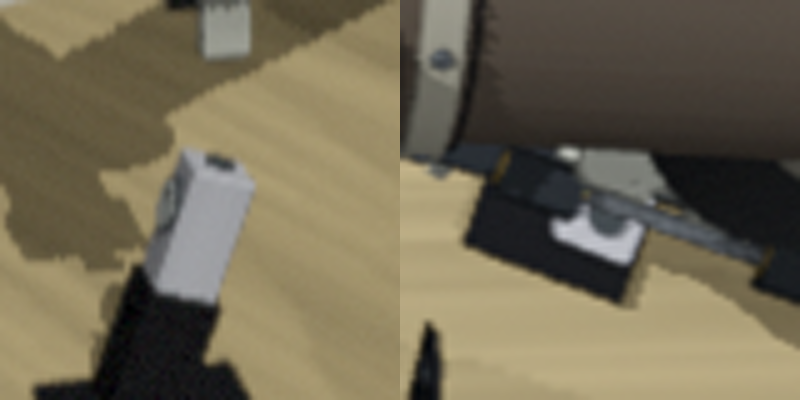

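jog_arm(commands=[{"x": 0,"y": 0,"z": 2,"roll": 0},{"x": 0,"y": 0,"z": 3,"roll": 0},{"x": 0,"y": 0,"z": 3,"roll": 0},{"x": 0,"y": 0,"z": 2,"roll": 0},{"x": 0,"y": 0,"z": 1.5,"roll": 0},{"x": 0,"y": 0,"z": 0,"roll": 0},{"x": 0,"y": 0,"z": 0,"roll": 0}])

```text
clock: 10.95
tool_pos: [0.4887, -0.2301, 0.0964]
orientation: [180.0, 0.0, -21.4]
force: [0.1, -1.1, 0.8]
opening: 0.0599
```

```bash
python3 crop.py h 0.4886 -0.2303 0.12 40
```

```text
scene 249 135 5.0
top 386 234 5.0
11.05 [ 0.48920653 -0.2303025   0.09717777] [-1.79985208e+02 -9.77803432e-02 -2.13742518e+01] 0.059974565982492005 [-0.28081613  0.37305173 -0.42595093]
```

View pics/h.png

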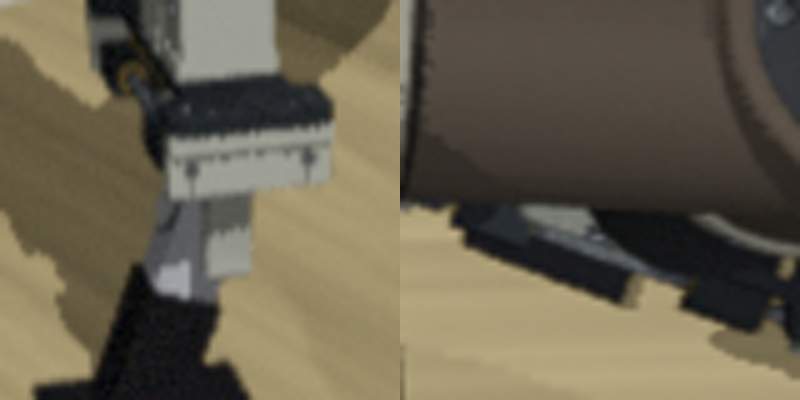

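jog_arm(commands=[{"x": 0,"y": 0,"z": 0,"roll": 0},{"x": 0,"y": 0,"z": 0,"roll": 0},{"x": 0,"y": 0,"z": 0,"roll": 0},{"x": 0,"y": 0,"z": 0,"roll": 0},{"x": 0,"y": 0,"z": 0,"roll": 0}], gripper=3.0)

```text
clock: 11.55
tool_pos: [0.4884, -0.2305, 0.0963]
orientation: [-180.0, -0.0, -21.4]
force: [-0.3, 0.3, 2.4]
opening: 0.0341
```

jog_arm(commands=[{"x": -0.17,"y": 0,"z": -0.47,"roll": 0},{"x": -0.17,"y": 0,"z": -0.47,"roll": 0},{"x": -0.17,"y": 0,"z": -0.47,"roll": 0},{"x": -0.17,"y": 0,"z": -0.47,"roll": 0},{"x": -0.17,"y": 0,"z": -0.47,"roll": 0},{"x": -0.17,"y": 0,"z": -0.47,"roll": 0},{"x": 0,"y": 0,"z": 0,"roll": 0},{"x": 0,"y": 0,"z": 0,"roll": 0}])

```text
clock: 12.35
tool_pos: [0.4789, -0.2267, 0.1244]
orientation: [-180.0, -0.0, -21.4]
force: [0.7, -1.2, -1.4]
opening: 0.0336
```

```bash
python3 crop.py i 0.4886 -0.2303 0.12 40
```

```text
scene 249 135 5.0
top 386 234 5.0
12.45 [ 0.47872092 -0.22669383  0.12406481] [ 1.79997739e+02  1.89387366e-02 -2.14164892e+01] 0.034205334950382506 [-0.77383102  0.12364427 -1.49395375]
```

View pics/i.png

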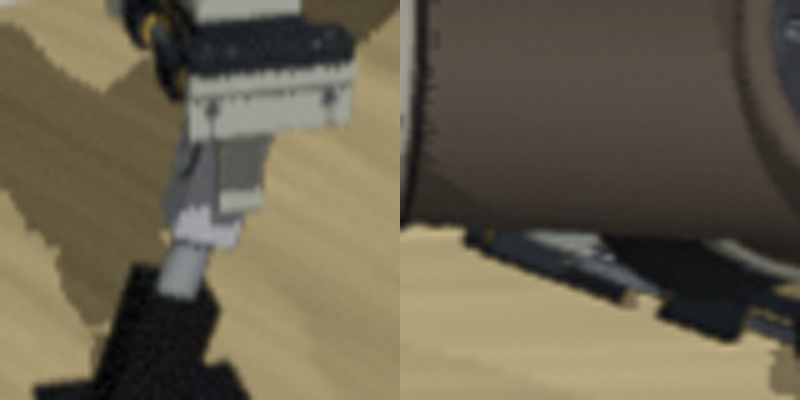

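jog_arm(commands=[{"x": 0.26,"y": 0,"z": -0.11,"roll": 0},{"x": 0.26,"y": 0,"z": -0.11,"roll": 0},{"x": 0.26,"y": 0,"z": -0.11,"roll": 0},{"x": 0.26,"y": 0,"z": -0.11,"roll": 0},{"x": 0,"y": 0,"z": 0,"roll": 0}])

```text
clock: 12.95
tool_pos: [0.4855, -0.2296, 0.1271]
orientation: [180.0, 0.4, -21.5]
force: [-7.7, 4.3, -1.0]
opening: 0.0339
```

jog_arm(commands=[{"x": 0.26,"y": 0,"z": -0.08,"roll": 0},{"x": 0.26,"y": 0,"z": -0.08,"roll": 0},{"x": 0.26,"y": 0,"z": -0.08,"roll": 0},{"x": 0,"y": 0,"z": 0,"roll": 0}])

```text
clock: 13.35
tool_pos: [0.4928, -0.2325, 0.1296]
orientation: [180.0, 0.4, -21.5]
force: [-7.4, 5.4, -0.7]
opening: 0.0342
```

```bash
python3 crop.py j 0.4886 -0.2303 0.12 40
```

```text
scene 249 135 5.0
top 386 234 5.0
13.45 [ 0.49281805 -0.2324839   0.1295983 ] [179.97591448   0.3876376  -21.46440646] 0.03425984993312976 [-6.76702657  3.96597811 -0.1784017 ]
```

View pics/j.png

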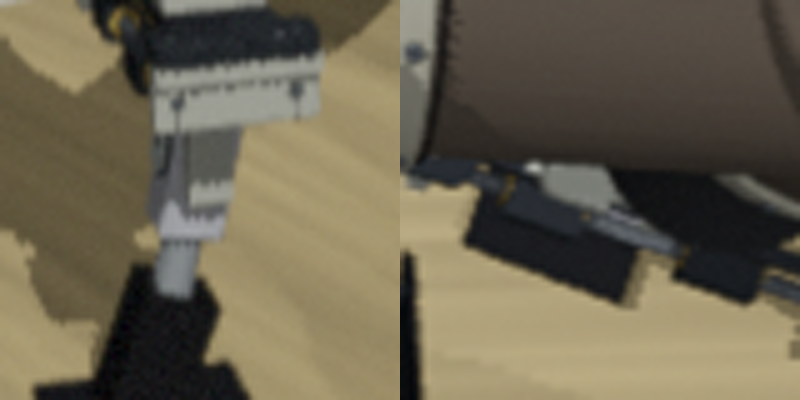

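jog_arm(commands=[{"x": 0.26,"y": 0,"z": -0.05,"roll": 0},{"x": 0.26,"y": 0,"z": -0.05,"roll": 0},{"x": 0.26,"y": 0,"z": -0.03,"roll": 0},{"x": 0.26,"y": 0,"z": -0.03,"roll": 0},{"x": 0.08,"y": 0,"z": 0,"roll": 0},{"x": 0,"y": 0,"z": 0,"roll": 0}])

```text
clock: 14.05
tool_pos: [0.5035, -0.2367, 0.1317]
orientation: [180.0, 0.4, -21.5]
force: [-6.9, 5.7, 3.7]
opening: 0.0341
```

```bash
python3 crop.py k 0.502 -0.235 0.10 32
```

```text
scene 252 151 6.25
top 394 237 6.25
14.15 [ 0.5035498  -0.23668754  0.13170791] [179.9746581    0.34320072 -21.45398433] 0.03375834481414882 [-7.4105894   4.67376515  2.07004731]
```

View pics/k.png

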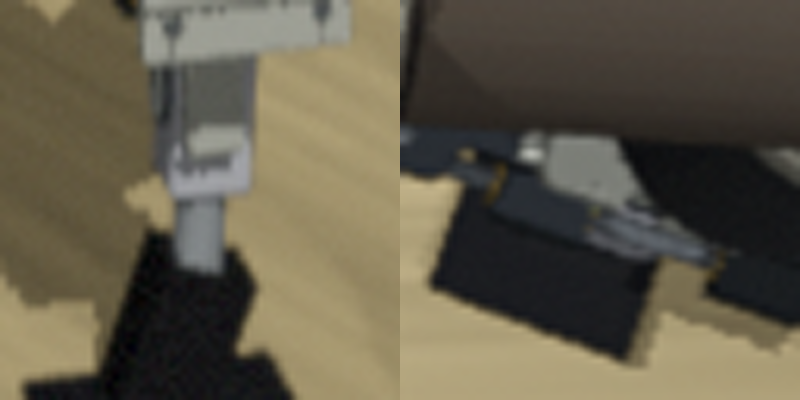

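jog_arm(commands=[{"x": -0.3,"y": 0,"z": 0,"roll": 0},{"x": 0,"y": 0,"z": -1,"roll": 0},{"x": 0,"y": 0,"z": -1,"roll": 0},{"x": 0,"y": 0,"z": -2,"roll": 0},{"x": 0,"y": 0,"z": -2,"roll": 0},{"x": 0,"y": 0,"z": -2,"roll": 0},{"x": 0,"y": 0,"z": -1,"roll": 0},{"x": 0,"y": 0,"z": 0,"roll": 0},{"x": 0,"y": 0,"z": 0,"roll": 0}])

```text
clock: 15.05
tool_pos: [0.5033, -0.2363, 0.2224]
orientation: [-180.0, -0.0, -21.4]
force: [-0.9, -0.7, -1.5]
opening: 0.0338
```

```bash
python3 crop.py l 0.504 -0.2355 0.19 32; python3 look.py l | tail -0; python3 - <<'E'
from vis import *
s=ctrl.snapshot("scene"); t=ctrl.get_obs()["tool_pos"]
for dz in(.019,-.02,-.04,-.07,-.09): print(dz,proj(s,t+[0,0,dz]).round(1))
E
```

```text
scene 250 117 6.25
top 403 230 6.25
15.15 [ 0.50288183 -0.23622347  0.2216293 ] [ 1.79992587e+02  8.99439180e-02 -2.14276627e+01] 0.033997952648878046 [-0.31486276  0.08042307 -2.36762671]
0.019 [[281.7 129.2]]
-0.02 [[282.2 144.8]]
-0.04 [[282.5 152.6]]
-0.07 [[282.8 164. ]]
-0.09 [[283.1 171.5]]Exception ignored on flushing sys.stdout:
BrokenPipeError: [Errno 32] Broken pipe
```

View pics/l.png

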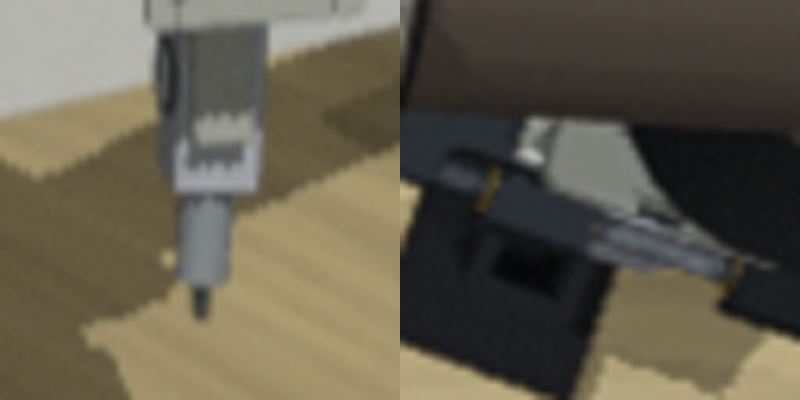

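```bash
cat > tilt.py <<'E'
from vis import *
import sys
# args: pairs of scene px ; plane through TCP with normal tool y
def pts(pxs,sn="scene"):
    s=ctrl.snapshot(sn); o=ctrl.get_obs(); t=o["tool_pos"]; yw=np.radians(o["orientation"][2]); u=np.array([np.cos(yw),np.sin(yw),0]); n=np.array([-u[1],u[0],0])
    r=[]
    for p in pxs:
        c,d=ray(s,p); X=c+d*(n@(t-c))/(n@d); r.append(((X-t)@u*1000,(X-t)[2]*1000))
    return np.array(r)
if __name__=="__main__":
    v=np.array([float(x) for x in sys.argv[1:]]).reshape(-1,2); r=pts(v); print(r.round(1)); d=r[-1]-r[0]; print("tilt deg (bottom toward +u positive)",np.degrees(np.arctan2(d[0],-d[1])))
E
cat > prof.py <<'E'
from vis import *
from tilt import pts
s=ctrl.snapshot("scene"); o=ctrl.get_obs(); t=o["tool_pos"]
im=s["image"].astype(float)
q=proj(s,t+[0,0,-.055])[0]; x0,y0=int(q[0])-16,int(q[1])-22
big=cv2.resize(s["image"][y0:y0+44,x0:x0+40],None,fx=14,fy=14,interpolation=cv2.INTER_CUBIC); cv2.imwrite("pics/prof.png",cv2.cvtColor(big,cv2.COLOR_RGB2BGR)); print(x0,y0)
E
python3 prof.py; python3 tilt.py 282.8 148.5 282.3 167.6
```

```text
266 136
[[ -1.3 -29.8]
 [  1.5 -79.6]]
tilt deg (bottom toward +u positive) 3.1632934435492825
```

View pics/prof.png

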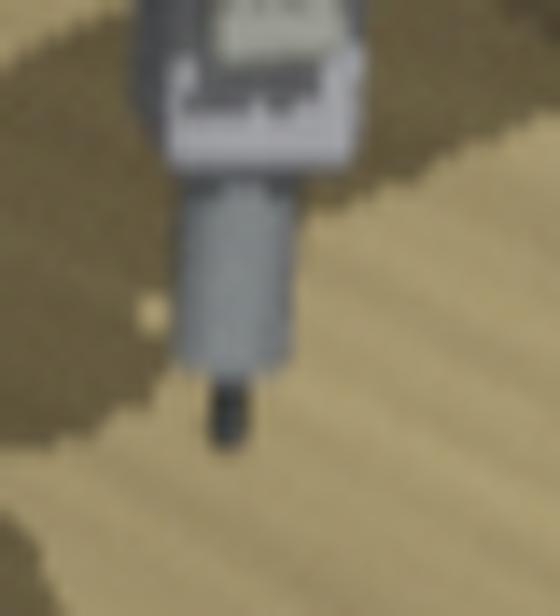

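jog_arm(commands=[{"x": 0,"y": 0,"z": 2,"roll": 0},{"x": 0,"y": 0,"z": 3,"roll": 0},{"x": 0,"y": 0,"z": 2,"roll": 0},{"x": 0,"y": 0,"z": 1,"roll": 0},{"x": 0,"y": 0,"z": 0.8,"roll": 0},{"x": 0,"y": 0,"z": 0,"roll": 0}])

```text
clock: 16.0
tool_pos: [0.5028, -0.2362, 0.1339]
orientation: [180.0, 0.1, -21.4]
force: [-1.2, 1.4, -3.0]
opening: 0.034
```

jog_arm(commands=[{"x": 0.2,"y": 0,"z": 0,"roll": 0},{"x": 0.2,"y": 0,"z": 0,"roll": 0},{"x": 0.2,"y": 0,"z": 0,"roll": 0},{"x": 0.2,"y": 0,"z": 0,"roll": 0},{"x": 0,"y": 0,"z": 0,"roll": 0}])

```text
clock: 16.5
tool_pos: [0.509, -0.2388, 0.1348]
orientation: [180.0, 0.2, -21.4]
force: [-8.3, 3.1, -0.4]
opening: 0.0339
```

jog_arm(commands=[{"x": -0.3,"y": 0,"z": 0,"roll": 0},{"x": 0,"y": 0,"z": -1,"roll": 0},{"x": 0,"y": 0,"z": -1.8,"roll": 0},{"x": 0,"y": 0,"z": -2,"roll": 0},{"x": 0,"y": 0,"z": -2,"roll": 0},{"x": 0,"y": 0,"z": -2,"roll": 0},{"x": 0,"y": 0,"z": 0,"roll": 0},{"x": 0,"y": 0,"z": 0,"roll": 0}])

```text
clock: 17.3
tool_pos: [0.5089, -0.2383, 0.224]
orientation: [-180.0, -0.2, -21.4]
force: [-0.4, -0.2, -1.5]
opening: 0.0333
```

```bash
python3 prof.py
```

```text
264 136
```

View pics/prof.png

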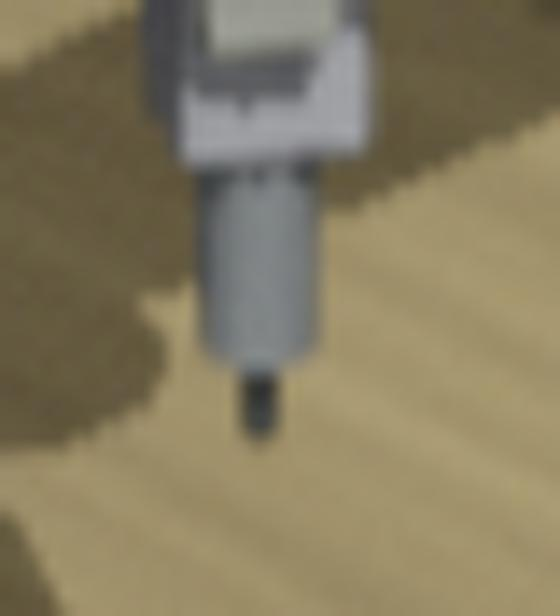

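```bash
python3 tilt.py 282.15 148.36 282.2 160.5 282.0 166.7; python3 -c "
from plant import ctrl;o=ctrl.get_obs();print(o['tool_pos'],o['orientation'],o['force'],o['clock'])"
```

```text
[[ -4.7 -29.6]
 [ -3.8 -61. ]
 [ -2.8 -77.4]]
tilt deg (bottom toward +u positive) 2.1930546321323665
[ 0.5079157  -0.23809712  0.22237052] [-1.79989356e+02  7.63094282e-03 -2.14209214e+01] [-0.0188622   0.71359166 -2.55058832] 17.4
```

jog_arm(commands=[{"x": -0.6,"y": -1.82,"z": 0,"roll": 0},{"x": -0.8,"y": -2.5,"z": 0,"roll": 0},{"x": -0.9,"y": -3,"z": 0,"roll": 0},{"x": -1,"y": -3,"z": 0,"roll": 0},{"x": -1,"y": -3,"z": 0,"roll": 0},{"x": -0.9,"y": -3,"z": 0,"roll": 0},{"x": -0.74,"y": -2,"z": 0,"roll": 0},{"x": 0,"y": 0,"z": 2,"roll": 0},{"x": 0,"y": 0,"z": 3,"roll": 0},{"x": 0,"y": 0,"z": 2,"roll": 0},{"x": 0,"y": 0,"z": 2,"roll": 0},{"x": 0,"y": 0,"z": 0,"roll": 0}])

```text
clock: 18.6
tool_pos: [0.5173, -0.0464, 0.1294]
orientation: [179.8, 0.3, -21.4]
force: [0.0, 0.4, -2.6]
opening: 0.0338
```

```bash
python3 crop.py m 0.517 -0.0445 0.05 30;python3 prof.py
```

```text
scene 296 202 6.666666666666667
top 308 237 6.666666666666667
18.7 [ 0.51956291 -0.04613088  0.13249005] [ 1.79933675e+02  5.20485858e-02 -2.14003246e+01] 0.03398481980558197 [-0.18192789  0.67365869 -1.50162001]
309 199
```

View pics/m.png

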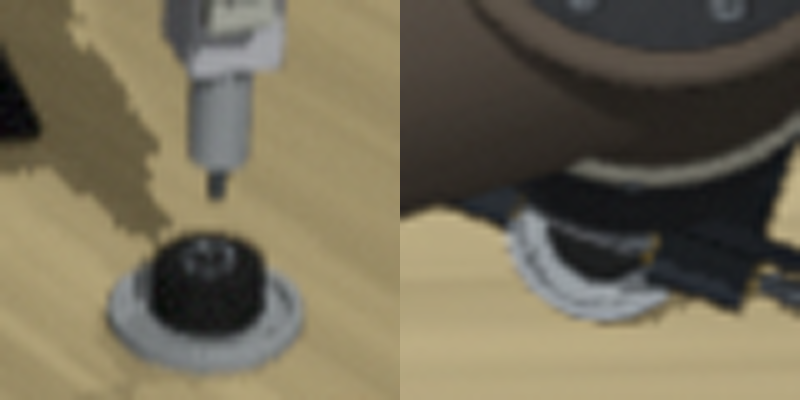

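View pics/prof.png

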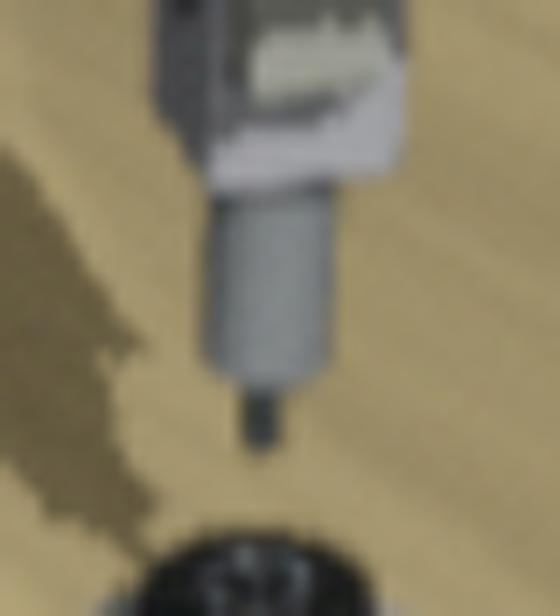

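```bash
python3 - <<'E'
from vis import *
from tilt import pts
px=[(309+275/14-.5,199+200/14-.5),(309+268/14-.5,199+370/14-.5),(309+260/14-.5,199+452/14-.5)]
r=pts(px); print(r.round(1)); d=r[-1]-r[0]; print(np.degrees(np.arctan2(d[0],-d[1])))
s=ctrl.snapshot("scene");o=ctrl.get_obs();t=o["tool_pos"]; u=np.array([.931,-.365,0])
tip=t+u*r[2,0]/1e3+[0,0,r[2,1]/1e3]; print(t,"tip",tip.round(4))
land=tip.copy();land[2]=.026
f=lambda P:((proj(s,P)[0]-[296,202]+.5)*400/60).round(1)
print("land px",f(land),"foot spot px",f([.5169,-.0448,.026]), "vertical check",f(tip))
print("ring pred",[f([.5169+.0085*np.cos(a),-.0448+.0085*np.sin(a),.026]).tolist() for a in np.arange(0,6.3,np.pi/2)])
E
```

```text
[[ -6.  -33.2]
 [ -5.5 -64.8]
 [ -4.4 -80.2]]
1.9161386287314504
[ 0.52040685 -0.04588323  0.13371889] tip [ 0.5163 -0.0443  0.0535]
land px [209.  262.5] foot spot px [206.7 262.4] vertical check [210.6 195.1]
ring pred [[188.0, 270.2], [222.1, 272.5], [225.3, 254.7], [191.4, 252.4], [188.0, 270.2]]
```

jog_arm(commands=[{"x": 0,"y": 0,"z": 0.7,"roll": 0},{"x": 0,"y": 0,"z": 0.7,"roll": 0},{"x": 0,"y": 0,"z": 0.5,"roll": 0},{"x": 0,"y": 0,"z": 0,"roll": 0},{"x": 0,"y": 0,"z": 0,"roll": 0},{"x": 0,"y": 0,"z": 0,"roll": 0}])

```text
clock: 19.45
tool_pos: [0.5198, -0.0459, 0.1138]
orientation: [-180.0, -0.0, -21.4]
force: [0.7, 0.7, -1.1]
opening: 0.0339
```

```bash
cat > fz.py <<'E'
from plant import ctrl
import numpy as np
F=[];T=[]
for i in range(5):
    ctrl.snapshot("scene"); o=ctrl.get_obs(); F.append(o["force"]);T.append(o["tool_pos"])
print(o["clock"],np.mean(F,0).round(2),np.std(F,0).round(2),np.mean(T,0).round(4),o["orientation"].round(2))
E
python3 fz.py; python3 prof.py
```

```text
19.7 [-0.4   0.2  -1.63] [0.4  0.45 0.23] [ 0.5198 -0.0459  0.1139] [-1.7999e+02 -1.0000e-02 -2.1420e+01]
309 206
```

View pics/prof.png

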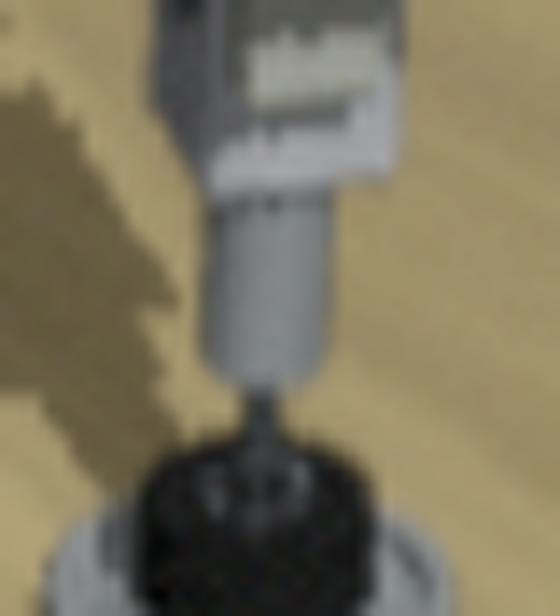

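jog_arm(commands=[{"x": 0,"y": 0,"z": 0.3,"roll": 0},{"x": 0,"y": 0,"z": 0.2,"roll": 0},{"x": 0,"y": 0,"z": 0.2,"roll": 0},{"x": 0,"y": 0,"z": 0,"roll": 0},{"x": 0,"y": 0,"z": 0,"roll": 0},{"x": 0,"y": 0,"z": 0,"roll": 0}])

```text
clock: 20.35
tool_pos: [0.5196, -0.046, 0.1067]
orientation: [180.0, 0.0, -21.4]
force: [-0.7, 0.1, -1.0]
opening: 0.0336
```

```bash
python3 fz.py
```

```text
20.6 [-0.48  0.14 -0.93] [0.45 0.36 0.61] [ 0.5196 -0.046   0.1067] [-180.     -0.    -21.42]
```

jog_arm(commands=[{"x": 0,"y": 0,"z": 0.15,"roll": 0},{"x": 0,"y": 0,"z": 0.15,"roll": 0},{"x": 0,"y": 0,"z": 0,"roll": 0},{"x": 0,"y": 0,"z": 0,"roll": 0},{"x": 0,"y": 0,"z": 0,"roll": 0}])

```text
clock: 21.1
tool_pos: [0.5197, -0.046, 0.1037]
orientation: [-180.0, -0.0, -21.4]
force: [-0.3, -0.0, -0.0]
opening: 0.0338
```

```bash
python3 fz.py;python3 fz.py
```

```text
21.35 [-0.5   0.24 -0.19] [0.38 0.22 0.18] [ 0.5197 -0.046   0.1037] [-180.     -0.    -21.42]
21.6 [0.16 0.03 0.02] [0.52 0.51 0.44] [ 0.5197 -0.046   0.1037] [-180.     -0.    -21.42]
```

jog_arm(commands=[{"x": 0,"y": 0,"z": 0.1,"roll": 0},{"x": 0,"y": 0,"z": 0.08,"roll": 0},{"x": 0,"y": 0,"z": 0,"roll": 0},{"x": 0,"y": 0,"z": 0,"roll": 0},{"x": 0,"y": 0,"z": 0,"roll": 0},{"x": 0,"y": 0,"z": 0,"roll": 0}])

```text
clock: 22.2
tool_pos: [0.5197, -0.046, 0.1019]
orientation: [-180.0, -0.0, -21.4]
force: [-0.7, -0.3, 0.2]
opening: 0.0343
```

```bash
python3 fz.py;python3 fz.py; python3 prof.py; python3 look.py z|tail -1
```

```text
22.45 [-0.07 -0.08  0.11] [0.47 0.32 0.56] [ 0.5197 -0.046   0.1019] [180.    -0.   -21.42]
22.7 [-0.29 -0.27  0.33] [0.57 0.57 0.2 ] [ 0.5197 -0.046   0.1019] [-1.800e+02 -1.000e-02 -2.141e+01]
309 211
        1.08717335e-01, -5.00399401e-04]), 'tool_pos': array([ 0.51968909, -0.04594733,  0.10189866]), 'orientation': array([-1.79995265e+02, -6.53222414e-03, -2.14147168e+01]), 'force': array([-0.58897922,  0.0678032 ,  0.41157261]), 'moment': array([-0.08254108,  0.01470803, -0.03320641]), 'opening': 0.033920898799450226}
```

View pics/prof.png

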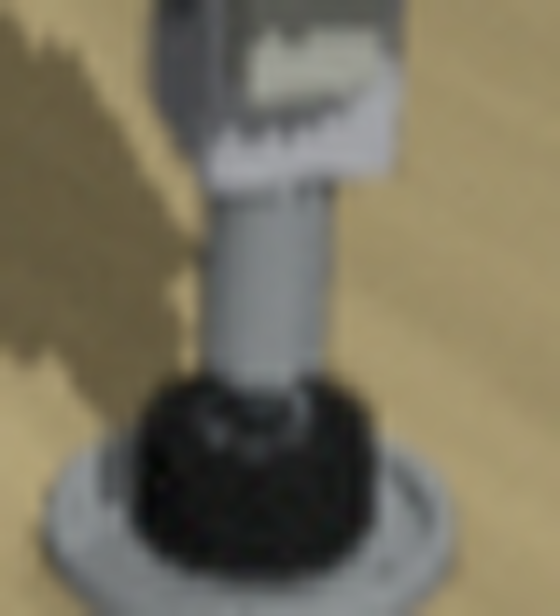

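View pics/z_scene.png

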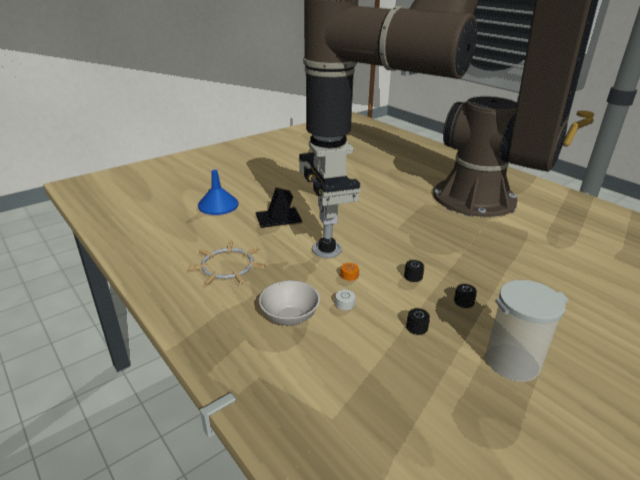

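```bash
python3 -c "
from plant import ctrl
print(ctrl.close_job())"
```

```text
the job is handed in; nothing more can be done
None
```

The worn foot is in the steel dish, ring up and let go of. The gripper is holding the gauge nearly upright on it, pressing lightly. I handed the job in at about 23 s of the 58 s allowed.

- **Foot:** I chose the short black one at scene pixel (383, 289), not the orange or white look-alikes or the three taller black feet. After release it lay flat, within about 1 mm of the dish centre.
- **Gauge:** The arm can't tilt, so I drew the gauge partly out and turned it upright in the grip by leaning its nose on the stand's mouth, which took two tries. About 2° of lean was left at the last measurement, made just above the foot. I left it there.
- **Press:** The last picture shows the plunger tip inside the ring. The push averages about 1.9 N after allowing for the gauge's weight. That puts the plunger about 5.5 mm in, close to halfway. I worked this out from force and tool height rather than seeing it directly.
- **Everything else:** In the last scene picture, the other feet, look-alikes, bowl, peg ring, funnel, canister and stand are where they started.

**Checks that disagreed:** two camera readings of how far the tip sits below the fingers differed by about 3 mm. I therefore used the force reading to find contact.

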